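Clamp a plaster model in a bench vice with a flip-lever bolt

TASK

Slide the vice's moving jaw up until the plaster model is held flat between both jaws. Then, with the bolt's lever still standing up, use it to screw the bolt clockwise until it is snug against its stop, and only then fold the lever fully down flat; leave the model clamped, and do not disturb the bowl, jar or spatula.

Things in the scene. Friction and masses are not known exactly. Their poses are not given: they have to be found in the camera images.
- vise: grey painted model vice fixed to the bench. Base plate 240 x 110 mm, 22 mm thick, spanning x -110 to +130 mm; origin at table height, z up, x = closing direction (from the moving jaw to the fixed jaw), y across. Fixed jaw: 30 mm thick, 100 mm wide, top 62 mm above the table, face at x = +90 mm
- jaw (a joint): travel of the moving jaw to the fixed jaw, m: a grey block 40 mm thick, 100 mm wide, top 62 mm above the table, face at vise x = -20 mm + value, the bolt's axis upright through its centre. Slides stiffly (5 N), stays where left, can be drawn along by the lever (and slips back if the lever is pulled that way); the model is gripped at 0.050 (empty it would run on to 0.065)
- bolt (a joint): turn of the bolt, rad; grows clockwise seen from above, screwing in, to a hard stop at 3.2 = snug (its washer then sits on the jaw; it sinks 1.6 mm per rad). Friction 0.12 N m. Starts at 0.3 to 1.6. When snug, x of lever_pivot points along the vise's -y
- lever (a joint): fold of the lever relative to the bolt, rad; 0 = standing straight up, 1.57 = folded fully down, level. Friction about 0.35 N m; stays where it is left. It starts 0 to 0.15
- lever_pivot (a point): point on the bolt's axis where the lever is hinged, 84 mm above the table when the bolt is snug. Turns with the bolt: z up, x = the direction in which the lever folds down, y = hinge pin, across the lever's width. The steel fork round the pivot is 29 mm wide along y and reaches 8 mm above the pivot
- lever_blade (a point): point in the middle of the aluminium lever, 50 mm from the pivot along it. The lever is a flat bar 18 mm wide (along y) and 9 mm thick (along x), its end 72 mm from the pivot; z runs along it away from the pivot, x is the side to which it folds
- cast_center (a point): centre of the loose stone-coloured plaster tooth model's base, a block 60 mm along its x (gripped between the jaws), 64 mm along y, 24 mm high; a tooth arch rises 10 mm more above it. 0.18 kg. It stands on the vice's base between the jaws, its x nearly along the vise's x, 2 to 10 mm short of the fixed jaw
- bowl: bystander: black rubber mixing bowl, 110 mm across, 60 mm high; origin at its underside
- jar: bystander: amber glass jar, 56 mm across, 75 mm high; origin at its underside
- spatula: bystander: plaster spatula, wooden handle and steel blade, 190 mm long along x, 22 mm wide, lying on the bench; origin at its underside
Not all that is in view belongs to the job. Leave any brown or yellow look-alike of the part that bears cast_center alone.

How it is judged:
By the outcome, as a careful person would: the job done as asked, in the order asked, and still so for the second after the job is handed in, with the robot touching nothing.
It also fails if it takes over 54 s, if anything falls off the work surface, if the arm or the gripper's body presses on something with over 40 N, if the wrist force passes 120 N, or if a joint passes its speed limit or range.

ROBOT

A 7-joint arm with a two-finger parallel gripper is mounted at the origin on the work surface. World frame = base frame: x ahead of the robot, y to its left, z up, the work surface at z = 0. Lengths are in m, angles in rad, forces in N, time in s.
With the tool pointing down it reaches from about 0.4 to 0.875 m from the base axis. Payload 19.3 kg.
Tool frame: the origin (TCP) lies midway between the tips of the shut fingers; the grasp point (between the pads) lies 19 mm behind it (bot.pinch_z is the distance from the TCP to the grasp point, in m); z points along the fingers, y is the line along which they close (so a half turn about z gives the same grasp; the last joint's range is limited). The gripper opens to 85 mm and grips with 20 to 120 N. Pads are 22 mm wide; open, the fingers measure 114 mm over their backs; the gripper's body (76 mm by 85 mm) begins 54 mm behind the grasp point. The pads swing forward as they close: fully open they stand 13 mm farther back than shut.
Start: joints at [1.09, 0.521, -0.036, 1.599, 0.021, 1.021, -0.113], TCP at [0.25, -0.573, 0.231] pointing down, gripper open.
Joint ranges: [-2.91, 2.91], [-0.3, 2.13], [-1.5, 1.42], [0.17, 2.43], [-1.26, 4.41], [0.16, 1.93], [-2.52, 2.52]. Speed limits (rad/s): [1.89, 1.89, 2.39, 2.39, 3.01, 3.01, 3.01].

INTERFACE

Orientations are given as [roll, pitch, yaw] about the fixed x, y, z axes, in that order (R = Rz(yaw) Ry(pitch) Rx(roll)).
In Python, from workcell import observe, viewer, bot gives the robot as it stands. The module is installed in compiled form; this text tells all that it offers.
- The arm moves only by the tool play_rows, never from a script. Its argument "motion" is a list of rows, each a list of 7 numbers: the shift along the tool's x, y, z in cm, then the turn, a rotation vector about the tool's x, y, z in rad, then the opening, from -1 (shut) to 1 (fully open), so that 0 is half open. A call has exactly 5 rows; each row is the pose to reach, as a shift and turn from the pose commanded when the call began, along the tool's axes at that moment; what a row does not reach only later rows make up. A row lasts 1/10 s, in which the tool goes at most 50 mm and 8.59 degrees, less where a joint would pass 70% of its speed; a pose out of reach is approached as far as the arm can. A call with a gripper value outside its range is refused whole. The fingers move at their own pace and stop on an object; "squeeze" is the grip in N (left out, the last holds). Time passes only in rows, so rows that repeat a pose let the fingers close, or fill a call up. It gives the time, the measured TCP pose, the force, the opening and the grip force at its end, in the units of the state.
- observe(): the state, without advancing time (a new reading comes with each control period).
- viewer.grab_frame(name): name is "scene" or "top" or "wrist"; returns (picture, depth): 480x640x3 uint8, red, green, blue; 480x640 float32, m along the optical axis (not along the pixel's ray), 0 where there is no reading.
- viewer.camera_info(name): a dict with "fx", "fy", "cx", "cy" (pixels), "k1" (the pictures are not rectified: a ray, as slopes to the right and down, at radius r is drawn at 1 + k1 r^2 times it, then the intrinsics apply), "R" (3x3) and "t" (3): a world point X has camera coordinates R X + t. Camera axes: x right, y down, z forward; pixel columns grow to the right and rows downward; lengths in m; the calibration is good to about 2 mm. A picture is of the moment at which its call begins: read the wrist's pose just before it. camera_info takes no time and is no camera call; for the wrist camera it gives the pose at the moment of the call.
- bot.job_done(): hands the job in; it is judged then, once.
The state is a dict: "clock": time; "qpos": joint angles; "qd": joint speeds; "joint_efforts": joint torques, N m; "position": TCP position; "tool_rot": TCP orientation; "force": force on the tool from outside, world axes, zero at the start; "moment": the same for the moment, N m; "grip_width": finger opening in m; "finger_force": force on a finger pad.
Only numpy, scipy, OpenCV 4.12 (cv2) and the standard library are available. Lean on these libraries where they do the work, as an engineer would, in place of code of your own. Each camera call takes 0.05 s, during which the arm holds its last target. There are 200 camera calls.

## Working session

There is one attempt and no reset: what is moved stays moved. The work goes in short steps, Python scripts to look and compute and a tool call to move; the robot and the scene stay as the last step left them, time stands still between calls to the robot, and variables do not carry over. Pictures are saved under pics/ and viewed, at most 10 in all, crops included, and the job is handed in when it is done.

Besides the shell and the picture viewer there is one more tool, called as name(argument=value, ...), one argument or row to a line, values as JSON. play_rows: Moves the arm, as the interface text tells. Its arguments: {"type":"object","properties":{"motion":{"type":"array"},"squeeze":{"type":"number"}},"required":["motion"]}

```bash
mkdir -p pics
cat > h.py <<'E'
import numpy as np, cv2
from workcell import observe, viewer, bot
from scipy.spatial.transform import Rotation as Rn
def grab(n):
    ci=viewer.camera_info(n); p,d=viewer.grab_frame(n); return p,d,ci
def cloud(d,ci):
    v,u=np.mgrid[0:480,0:640].astype(np.float32)
    K=np.array([[ci['fx'],0,ci['cx']],[0,ci['fy'],ci['cy']],[0,0,1]])
    dist=np.array([ci['k1'],0,0,0,0.])
    n=cv2.undistortPoints(np.stack([u.ravel(),v.ravel()],1)[:,None].astype(np.float64),K,dist)[:,0]
    z=d.ravel(); c=np.c_[n*z[:,None],z]
    X=(c-np.array(ci['t']))@np.array(ci['R']); X[z<=0]=np.nan
    return X.reshape(480,640,3)
def save(n,p): cv2.imwrite('pics/'+n+'.png',p[:,:,::-1])
E
python3 - <<'E'
from h import *
o=observe(); print(o)
for n in ('scene','top'):
    p,d,ci=grab(n); save(n+'0',p); np.savez(n+'0.npz',p=p,X=cloud(d,ci))
    C=-np.array(ci['R']).T@np.array(ci['t']); print(n,C,ci['fx'])
E
```

```text
{'clock': 0.0, 'qpos': array([ 1.0898373 ,  0.52201738, -0.03633054,  1.59997994,  0.02121219,
        1.02112028, -0.11278715]), 'qd': array([ 0.00137996, -0.00019759,  0.00093682, -0.00135259,  0.00113825,
       -0.00246251, -0.00055807]), 'joint_efforts': array([-3.15914776e-04, -9.27098894e+01,  1.97983235e+00, -3.69928730e+01,
        1.78766856e-02,  8.19585635e-03, -2.89172146e-05]), 'position': array([ 0.24939812, -0.57272212,  0.23073366]), 'tool_rot': array([-3.14045669e+00,  9.04220666e-05,  4.10770548e-01]), 'force': array([ 0.35102125, -0.73539896, -0.2733739 ]), 'moment': array([-0.003799  , -0.01845177,  0.02960998]), 'finger_force': 0.0, 'grip_width': 0.08534408973226572}
scene [ 1.2734273  -0.38958358  1.26892957] 608.1496338094416
top [ 0.32213203 -0.0045973   1.656086  ] 594.7800470234647
```

View pics/scene0.png

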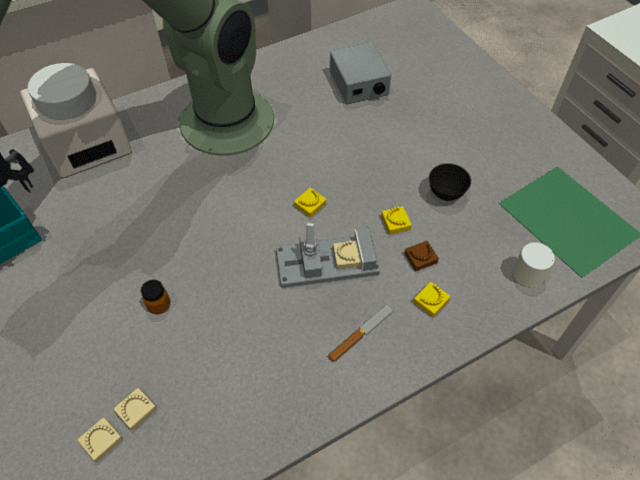

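View pics/top0.png

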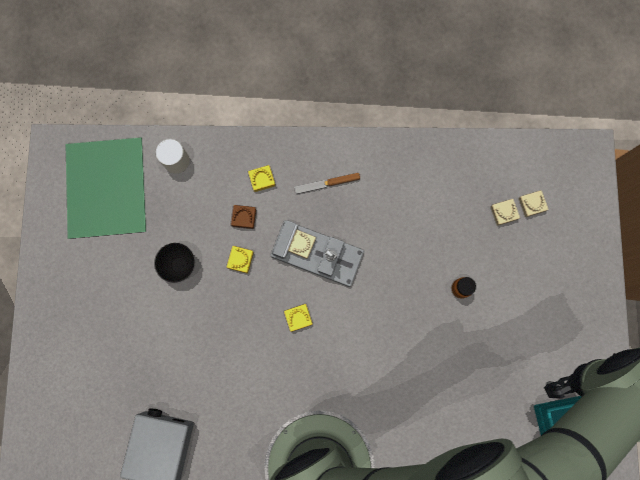

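The scene shows the vice in the middle (scene px ~327,260; top px ~318,253), lever upright at top px ~(331,254), model against the fixed jaw at (302,243); bowl, jar and spatula are well clear. Next, the depth.

Run:
```python
from h import *
for n,(u0,u1,v0,v1) in {'top':(262,375,212,296),'scene':(268,388,215,295)}.items():
    f=np.load(n+'0.npz'); X=f['X'][v0:v1,u0:u1]; 
    z=X[...,2]; P=X.reshape(-1,3); P=P[np.isfinite(P).all(1)]
    base=P[(P[:,2]>0.012)&(P[:,2]<0.072)]
    r=cv2.minAreaRect((base[:,:2]*1000).astype(np.float32)); print(n,'rect mm',r, 'table z',np.median(P[P[:,2]<0.012,2]))
    c=np.array(r[0])/1000; bx=cv2.boxPoints(r)
    l=P[P[:,2]>0.095]; print('lever n',len(l),l.mean(0) if len(l) else 0, l[:,2].max() if len(l) else 0)
    if len(l): print(l[l[:,2]>0.12].mean(0),l[(l[:,2]<0.12)].mean(0))
    print('z hist',np.histogram(P[:,2],bins=np.arange(-.01,.18,.01)))
p=np.load('top0.npz')['p'][205:300,255:380]; 
q=np.load('scene0.npz')['p'][210:295,265:390]
save('crop1',np.vstack([cv2.resize(x,(720,296),interpolation=cv2.INTER_CUBIC) for x in (p[:,:],q)]))
```

```text
top rect mm ((529.2095947265625, 29.75696563720703), (239.95855712890625, 198.09088134765625), 69.78277587890625) table z -0.0005978940542187014
lever n 43 [ 0.55036785 -0.02132827  0.13466525] 0.16308193547708302
[ 0.5476616  -0.01937881  0.15537943] [ 0.55493463 -0.02461798  0.09971006]
z hist (array([3378, 2604,  720, 1113,   93,  375,  433,  579,   30,   13,   28,
          5,    0,    1,    0,    2,   20,    4]), array([-0.01,  0.  ,  0.01,  0.02,  0.03,  0.04,  0.05,  0.06,  0.07,
        0.08,  0.09,  0.1 ,  0.11,  0.12,  0.13,  0.14,  0.15,  0.16,
        0.17]))
scene rect mm ((579.8580932617188, 39.90498352050781), (314.06103515625, 157.54026794433594), 80.55806732177734) table z -0.0018524296191544485
lever n 176 [ 0.55822488 -0.02647622  0.12775607] 0.16034443242010507
[ 0.55661762 -0.02521614  0.14148376] [ 0.56083966 -0.0285262   0.10542296]
z hist (array([3867, 1432, 1105, 1100,  184,  530,  607,  437,   38,   41,   54,
         22,   22,   28,   20,   26,   33,    2]), array([-0.01,  0.  ,  0.01,  0.02,  0.03,  0.04,  0.05,  0.06,  0.07,
        0.08,  0.09,  0.1 ,  0.11,  0.12,  0.13,  0.14,  0.15,  0.16,
        0.17]))
```

View pics/crop1.png

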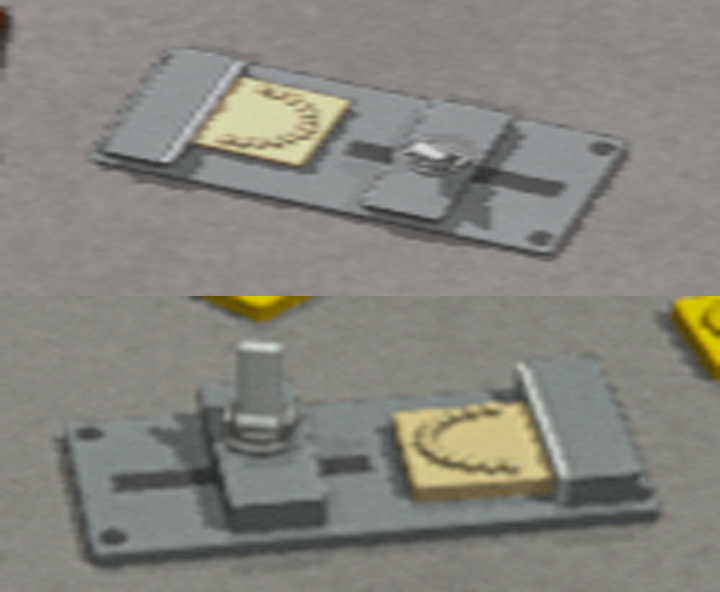

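The crop shows the jaw open, lever upright at the bolt, and model just short of the fixed jaw. I'll fit the vice more precisely.

```bash
cat > vf.py <<'E'
from h import *
def fit(P):
    # template fit of vise yaw/origin: base-level points + jaw-level points
    base=P[(P[:,2]>0.015)&(P[:,2]<0.072)]
    from scipy.optimize import minimize
    def cost(q):
        c,s=np.cos(q[2]),np.sin(q[2]); d=base[:,:2]-q[:2]
        x=d@[c,s]; y=d@[-s,c]
        out=np.maximum(np.abs(x-.01)-.12,0)+np.maximum(np.abs(y)-.055,0)
        return out
    return base,cost
def vframe(P,q):
    c,s=np.cos(q[2]),np.sin(q[2]); d=P[:,:2]-q[:2]
    return np.c_[d@[c,s],d@[-s,c],P[:,2]]
E
python3 - <<'E'
from vf import *
f=np.load('top0.npz'); X=f['X'];z=X[...,2]
m=((z>0.014)&(z<0.075)).astype(np.uint8)
n,lab,st,_=cv2.connectedComponentsWithStats(m,connectivity=4)
P=X[lab==lab[250,345]]; print(len(P))
r=cv2.minAreaRect((P[:,:2]*1000).astype(np.float32)); print(r)
yaw=np.deg2rad(r[2]); 
for y in (yaw,yaw+np.pi/2):
    if abs(y-1.2)<.5: yaw=y
c=np.array(r[0])/1000; q=np.array([*(c-0.01*np.array([np.cos(yaw),np.sin(yaw)])),yaw]); print('q',q)
V=vframe(P,q)
print(np.histogram(V[V[:,2]>0.055][:,0],bins=np.arange(-.12,.14,.005)))
print('y ext',V[V[:,2]>.055][:,1].min(),V[V[:,2]>.055][:,1].max())
for nn,(u0,u1,v0,v1) in {'top':(262,375,212,296),'scene':(268,388,215,295)}.items():
    Q=np.load(nn+'0.npz')['X'][v0:v1,u0:u1].reshape(-1,3); Q=Q[np.isfinite(Q).all(1)]
    W=vframe(Q,q)
    for a,b in ((.075,.09),(.09,.105),(.105,.125),(.125,.145),(.145,.157),(.157,.17)):
        w=W[(W[:,2]>a)&(W[:,2]<b)]
        if len(w)>2: print(nn,a,len(w),w.mean(0).round(4),np.ptp(w,0).round(4))
E
```

```text
3242
((569.95068359375, 14.864311218261719), (239.92369079589844, 111.08700561523438), 69.64584350585938)
q [0.56647246 0.00548871 1.21554928]
(array([ 0,  0,  0,  0,  0,  0,  0,  0,  0,  0,  0,  0,  0, 17, 64, 52, 52,
       53, 49, 55, 54, 50,  0,  0,  0,  0,  0,  0,  0,  0,  2,  7,  4,  4,
        5,  4,  2,  5,  2,  1,  0, 57, 66, 67, 63, 68, 61, 57,  0,  0,  0]), array([-1.20000000e-01, -1.15000000e-01, -1.10000000e-01, -1.05000000e-01,
       -1.00000000e-01, -9.50000000e-02, -9.00000000e-02, -8.50000000e-02,
       -8.00000000e-02, -7.50000000e-02, -7.00000000e-02, -6.50000000e-02,
       -6.00000000e-02, -5.50000000e-02, -5.00000000e-02, -4.50000000e-02,
       -4.00000000e-02, -3.50000000e-02, -3.00000000e-02, -2.50000000e-02,
       -2.00000000e-02, -1.50000000e-02, -1.00000000e-02, -5.00000000e-03,
        1.11022302e-16,  5.00000000e-03,  1.00000000e-02,  1.50000000e-02,
        2.00000000e-02,  2.50000000e-02,  3.00000000e-02,  3.50000000e-02,
        4.00000000e-02,  4.50000000e-02,  5.00000000e-02,  5.50000000e-02,
        6.00000000e-02,  6.50000000e-02,  7.00000000e-
[... 285 characters left out ...]
518555656
top 0.075 21 [-0.0331  0.0031  0.0821] [0.0286 0.0227 0.0136]
top 0.09 31 [-0.0342  0.0007  0.0954] [0.0302 0.0221 0.0143]
top 0.105 3 [-0.0315  0.0051  0.1138] [0.0217 0.0055 0.018 ]
top 0.145 15 [-0.0292  0.0095  0.1543] [0.0176 0.0078 0.0108]
top 0.157 11 [-0.03    0.0084  0.1597] [0.0096 0.011  0.0057]
scene 0.075 56 [-0.0354 -0.0115  0.0835] [0.031  0.0214 0.0148]
scene 0.09 63 [-0.034  -0.0076  0.0957] [0.0299 0.0255 0.0147]
scene 0.105 49 [-0.0333 -0.0054  0.1146] [0.0168 0.0088 0.0195]
scene 0.125 47 [-0.0321 -0.0027  0.1349] [0.017  0.0123 0.0178]
scene 0.145 32 [-0.0327  0.0005  0.151 ] [0.0163 0.0099 0.0119]
scene 0.157 16 [-0.0307  0.001   0.1585] [0.0141 0.0126 0.0033]
```

play_rows(
  motion=[
    [4,-3,-1,0,0,-0.15,1],
    [8,-6,-2,0,0,-0.3,1],
    [12,-9.2,-3,0,0,-0.45,1],
    [16,-12.3,-4,0,0,-0.6,1],
    [20,-15.4,-4,0,0,-0.75,1],
  ],
)

```text
clock: 0.6
position: [0.3692, -0.3559, 0.2721]
tool_rot: [3.14, 0.001, 1.167]
force: [2.0, 0.2, -0.7]
grip_width: 0.0853
finger_force: 0.0
```

```bash
cat > go.py <<'E'
from h import *
def go(target,rpy,fromrpy=None):
    o=observe(); R=Rn.from_euler('xyz',o['tool_rot']); p=np.array(o['position'])
    T=Rn.from_euler('xyz',rpy)
    print('clk',round(o['clock'],2),'p',p.round(4),'rpy',np.round(o['tool_rot'],3),'q',np.round(o['qpos'],2),'F',np.round(o['force'],1),'w',round(o['grip_width'],4),'ff',round(o['finger_force'],1))
    print('cm',(R.inv().apply(np.array(target)-p)*100).round(2),'rot',(R.inv()*T).as_rotvec().round(3))
E
python3 -c "
from go import *
go([.5548,-.0259,.27],[np.pi,0,2.3])"
```

```text
clk 0.6 p [ 0.3692 -0.3559  0.2721] rpy [3.140e+00 1.000e-03 1.167e+00] q [ 0.88  0.31 -0.28  1.83  0.1   1.01  0.15] F [ 2.   0.2 -0.7] w 0.0853 ff 0.0
cm [37.64  4.09  0.19] rot [ 1.000e-03  1.000e-03 -1.133e+00]
```

play_rows(
  motion=[
    [5,0.5,0,0,0,-0.15,1],
    [10,1,0,0,0,-0.3,1],
    [15,1.6,0,0,0,-0.45,1],
    [20,2.2,0,0,0,-0.6,1],
    [25,2.7,0,0,0,-0.75,1],
  ],
)

```text
clock: 1.1
position: [0.4927, -0.1384, 0.2712]
tool_rot: [3.142, 0.0, 1.917]
force: [0.6, -0.5, 0.1]
grip_width: 0.0854
finger_force: 0.0
```

```bash
python3 -c "
from go import *
go([.5548,-.0259,.27],[np.pi,0,2.3])"
```

```text
clk 1.1 p [ 0.4927 -0.1384  0.2712] rpy [3.142 0.    1.917] q [ 0.58  0.33 -0.54  1.83  0.2   1.03  0.31] F [ 0.6 -0.5  0.1] w 0.0854 ff 0.0
cm [8.48 9.65 0.12] rot [ 0.     0.    -0.383]
```

play_rows(
  motion=[
    [3,3.2,0,0,0,-0.15,1],
    [6,6.4,0,0,0,-0.3,1],
    [8.5,9.6,0,0,0,-0.38,1],
    [8.5,9.6,0,0,0,-0.38,1],
    [8.5,9.6,0,0,0,-0.38,1],
  ],
)

```text
clock: 1.6
position: [0.5542, -0.0274, 0.2706]
tool_rot: [-3.141, -0.001, 2.292]
force: [-0.1, -0.3, 0.2]
grip_width: 0.0856
finger_force: 0.0
```

Run:
```python
from go import *
p,d,ci=grab('wrist'); save('w1',p); X=cloud(d,ci); np.savez('w1.npz',p=p,X=X)
print(-np.array(ci['R']).T@np.array(ci['t']))
go([.5548,-.0259,.27],[np.pi,0,2.3])
from vf import *
q=[0.56647,0.00549,1.2155]
P=X.reshape(-1,3);P=P[np.isfinite(P).all(1)]
W=vframe(P,q); W=W[(np.abs(W[:,0]+.033)<.035)&(abs(W[:,1])<.04)]
for a,b in ((.055,.07),(.07,.08),(.08,.09),(.09,.105),(.105,.125),(.125,.145),(.145,.157),(.157,.17)):
    w=W[(W[:,2]>a)&(W[:,2]<b)]
    if len(w)>2: print(a,len(w),w.mean(0).round(4),np.percentile(w,2,axis=0).round(4),np.percentile(w,98,axis=0).round(4), cv2.minAreaRect((w[:,:2]*1000).astype(np.float32)))
```

```text
[0.50304305 0.03114486 0.41446771]
clk 1.65 p [ 0.554  -0.0284  0.2707] rpy [-3.141 -0.     2.29 ] q [ 0.41  0.43 -0.63  1.72  0.28  1.09  0.41] F [-0.1 -0.7 -0.8] w 0.0853 ff 0.0
cm [0.14 0.23 0.07] rot [-0.001 -0.    -0.01 ]
0.055 2097 [-0.0303  0.0055  0.063 ] [-0.0514 -0.0386  0.061 ] [-0.0124  0.0389  0.0646] ((-32.22810363769531, -0.00635528564453125), (79.98167419433594, 40.4232292175293), 89.80723571777344)
0.07 164 [-0.0293  0.0045  0.0726] [-0.0418 -0.0121  0.0704] [-0.0192  0.0098  0.0791] ((-29.173391342163086, -0.7561550140380859), (20.020044326782227, 28.263689041137695), 42.93926239013672)
0.08 97 [-0.0305  0.0032  0.0833] [-0.0434 -0.0045  0.0805] [-0.017   0.0075  0.0896] ((-30.892446517944336, 1.943929672241211), (8.817448616027832, 29.449846267700195), 71.53410339355469)
0.09 263 [-0.0296 -0.0016  0.0956] [-0.0468 -0.0144  0.0906] [-0.0172  0.0071  0.1018] ((-31.092517852783203, -2.345003128051758), (16.54794692993164, 31.49083709716797), 63.037445068359375)
0.105 42 [-0.0294  0.0028  0.115 ] [-0.0376 -0.0015  0.1061] [-0.0225  0.0059  0.1242] ((-29.639114379882812, 2.549412250518799), (4.23129415512085, 16.85064697265625), 66.81932830810547)
0.125 54 [-0.0281  0.0051  0.1349] [-0.0364 -0.0011  0.1254] [-0.0218  0.0085  0.1436] ((-27.991302490234375, 4.876419544219971), (6.510425567626953, 17.808536529541016), 53.44493865966797)
0.145 41 [-0.028   0.0076  0.1512] [-0.0362  0.0025  0.145 ] [-0.0213  0.0103  0.1567] ((-28.045177459716797, 7.137905597686768), (5.2708024978637695, 17.35564422607422), 60.627532958984375)
0.157 257 [-0.0297  0.0054  0.1603] [-0.038   0.0003  0.1576] [-0.0216  0.0103  0.1622] ((-29.838184356689453, 4.914580345153809), (8.829442977905273, 17.874343872070312), 72.77778625488281)
```

View pics/w1.png

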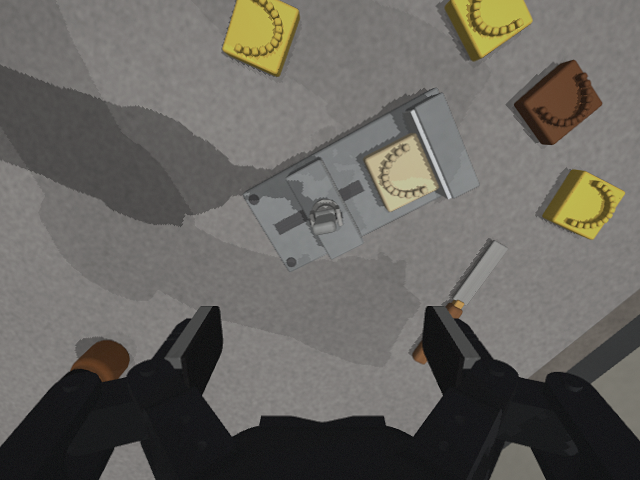

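The wrist view shows the lever upright at px ~(325,213), folded slightly to vise +y; its top fits 9x18 mm, giving bolt ≈ 0.36 rad and tilt ≈ 0.07. I'll grip it across its width so the whole turn fits one grip.

play_rows(
  motion=[
    [0.2,0.3,3,0,0,-0.1,0.6],
    [0.2,0.3,7,0,0,-0.2,0.2],
    [0.2,0.3,10,0,0,-0.2,0.2],
    [0.2,0.3,12,0,0,-0.2,0.2],
    [0.2,0.3,12,0,0,-0.2,0.2],
  ],
  squeeze=60,
)

```text
clock: 2.15
position: [0.5535, -0.026, 0.149]
tool_rot: [-3.139, -0.003, 2.489]
force: [0.8, -0.4, 0.7]
grip_width: 0.0512
finger_force: 0.0
```

```bash
python3 -c "
from go import *
go([.5551,-.0253,.118],[np.pi,0,2.486])"
```

```text
clk 2.15 p [ 0.5535 -0.026   0.149 ] rpy [-3.139e+00 -3.000e-03  2.489e+00] q [ 0.38  0.58 -0.61  1.84  0.43  0.86  0.47] F [ 0.8 -0.4  0.7] w 0.0512 ff 0.0
cm [-0.09  0.16  3.1 ] rot [-0.003 -0.003  0.003]
```

play_rows(
  motion=[
    [-0.1,0.15,1.5,0,0,0,0.2],
    [-0.1,0.15,3,0,0,0,0.2],
    [-0.1,0.15,3,0,0,0,-0.2],
    [-0.1,0.15,3,0,0,0,-0.8],
    [-0.1,0.15,3,0,0,0,-0.8],
  ],
  squeeze=60,
)

```text
clock: 2.65
position: [0.5569, -0.0241, 0.1218]
tool_rot: [-3.141, 0.0, 2.491]
force: [-3.2, 0.6, 1.7]
grip_width: 0.0174
finger_force: 58.3
```

play_rows(
  motion=[
    [0,0,0,0,0,0,-0.8],
    [0,0,0,0,0,0,-0.8],
    [0,0,0,0,0,0,-0.8],
    [0,0,0,0,0,0,-0.8],
    [0,0,0,0,0,0,-0.8],
  ],
  squeeze=60,
)

```text
clock: 3.15
position: [0.5569, -0.0241, 0.1216]
tool_rot: [-3.141, 0.0, 2.491]
force: [-5.2, -0.5, 7.3]
grip_width: 0.0169
finger_force: 58.8
```

Run:
```python
from go import *
q=[0.56647,0.00549,1.2155]
p,d,ci=grab('wrist'); save('w2',p[60:460,120:520])
o=observe();p0=o['position']; v=np.array([np.cos(q[2]),np.sin(q[2]),0])
go(p0+.0445*v,[np.pi,0,o['tool_rot'][2]])
```

```text
clk 3.2 p [ 0.5569 -0.0241  0.1216] rpy [-3.142  0.     2.491] q [ 0.36  0.62 -0.59  1.85  0.46  0.81  0.45] F [-4.7 -0.8  6.1] w 0.0172 ff 58.8
cm [ 1.3   4.26 -0.  ] rot [-0.  0. -0.]
```

View pics/w2.png

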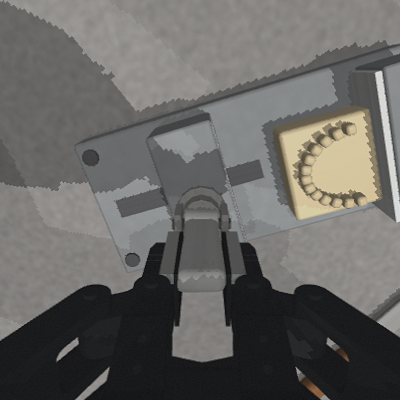

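The lever (crop px ~203,260) is gripped flush across its width. Now I draw the jaw along.

play_rows(
  motion=[
    [0.15,0.5,0,0,0,0,-0.8],
    [0.36,1.2,0,0,0,0,-0.8],
    [0.57,1.9,0,0,0,0,-0.8],
    [0.78,2.6,0,0,0,0,-0.8],
    [0.99,3.3,0,0,0,0,-0.8],
  ],
)

```text
clock: 3.7
position: [0.5689, 0.0078, 0.1216]
tool_rot: [-3.14, 0.0, 2.49]
force: [-6.1, -3.2, 9.5]
grip_width: 0.017
finger_force: 59.2
```

```bash
cat > chk.py <<'E'
from go import *
q=[0.56647,0.00549,1.2155]
o=observe();p=np.array([o['position']])
F=np.array(o['force']);c,s=np.cos(q[2]),np.sin(q[2])
print('vise tcp',vframe(p,q).round(4),'yaw',o['tool_rot'].round(4),'F vise',[round(float(x),1) for x in (F[0]*c+F[1]*s,-F[0]*s+F[1]*c,F[2])],'M',o['moment'].round(2),'q',np.round(o['qpos'],2),'w',round(o['grip_width'],4),'clk',o['clock'])
E
sed -i 's/^from go import \*/from go import *\nfrom vf import vframe/' chk.py; python3 chk.py
```

```text
vise tcp [[ 0.003  -0.0014  0.1216]] yaw [-3.1404e+00  3.0000e-04  2.4902e+00] F vise [-5.1, 4.6, 9.5] M [-0.91  1.53  0.03] q [ 0.3   0.63 -0.59  1.82  0.47  0.83  0.39] w 0.017 clk 3.7
```

play_rows(
  motion=[
    [0.06,0.2,0,0,0,0,-0.8],
    [0.12,0.4,0,0,0,0,-0.8],
    [0.18,0.6,0,0,0,0,-0.8],
    [0.24,0.8,0,0,0,0,-0.8],
    [0.3,1.0,0,0,0,0,-0.8],
  ],
)

```text
clock: 4.2
position: [0.5716, 0.0152, 0.1214]
tool_rot: [-3.136, 0.001, 2.489]
force: [-13.8, -19.5, 18.4]
grip_width: 0.017
finger_force: 61.9
```

```bash
python3 chk.py
```

```text
vise tcp [[ 0.0109 -0.0014  0.1214]] yaw [-3.1363e+00  6.0000e-04  2.4891e+00] F vise [-23.1, 6.1, 18.4] M [-4.93  3.47  0.07] q [ 0.28  0.64 -0.59  1.81  0.47  0.84  0.38] w 0.017 clk 4.2
```

Jaw met the model (23 N at the expected 0.050). Now the clockwise turn.

play_rows(
  motion=[
    [0,0,0,0,0,0.13,-0.8],
    [0,0,0.02,0,0,0.26,-0.8],
    [0,0,0.04,0,0,0.39,-0.8],
    [0,0,0.05,0,0,0.52,-0.8],
    [0,0,0.07,0,0,0.65,-0.8],
  ],
  squeeze=80,
)

```text
clock: 4.7
position: [0.5723, 0.0155, 0.1206]
tool_rot: [-3.14, 0.003, 1.834]
force: [-3.9, -12.7, 3.4]
grip_width: 0.0168
finger_force: 77.8
```

```bash
python3 chk.py
```

```text
vise tcp [[ 0.0114 -0.002   0.1206]] yaw [-3.1398e+00  2.8000e-03  1.8339e+00] F vise [-13.3, -0.8, 3.4] M [-3.11  0.88  0.15] q [ 0.17  0.61 -0.42  1.82  0.34  0.79 -0.17] w 0.0168 clk 4.7
```

play_rows(
  motion=[
    [0,0,0.02,0,0,0.14,-0.8],
    [0,0,0.04,0,0,0.28,-0.8],
    [0,0,0.06,0,0,0.42,-0.8],
    [0,0,0.09,0,0,0.56,-0.8],
    [0,0,0.11,0,0,0.7,-0.8],
  ],
)

```text
clock: 5.2
position: [0.5735, 0.0152, 0.1197]
tool_rot: [3.139, 0.002, 1.133]
force: [4.2, -15.2, -4.2]
grip_width: 0.0164
finger_force: 78.1
```

```bash
python3 chk.py
```

```text
vise tcp [[ 0.0115 -0.0032  0.1197]] yaw [3.1389e+00 2.0000e-03 1.1333e+00] F vise [-12.8, -9.2, -4.2] M [-3.91 -1.22  0.21] q [ 0.04  0.59 -0.24  1.83  0.2   0.75 -0.75] w 0.0164 clk 5.2
```

play_rows(
  motion=[
    [0,0.03,0,0,0,0.14,-0.8],
    [0,0.06,0.02,0,0,0.28,-0.8],
    [0,0.08,0.04,0,0,0.42,-0.8],
    [0,0.1,0.05,0,0,0.56,-0.8],
    [0,0.1,0.07,0,0,0.7,-0.8],
  ],
)

```text
clock: 5.7
position: [0.5744, 0.014, 0.1187]
tool_rot: [3.138, 0.0, 0.433]
force: [5.0, -19.2, -9.1]
grip_width: 0.0165
finger_force: 78.8
```

```bash
python3 chk.py
```

```text
vise tcp [[ 0.0108 -0.0045  0.1187]] yaw [3.1375e+00 2.0000e-04 4.3300e-01] F vise [-16.3, -11.3, -9.1] M [-5.12 -1.47  0.19] q [-0.09  0.58 -0.05  1.83  0.05  0.73 -1.31] w 0.0165 clk 5.7
```

play_rows(
  motion=[
    [0,0.03,0.04,0,0,0.13,-0.8],
    [0,0.05,0.08,0,0,0.26,-0.8],
    [0,0.05,0.12,0,0,0.39,-0.8],
    [0,0.05,0.15,0,0,0.52,-0.8],
    [0,0.05,0.18,0,0,0.65,-0.8],
  ],
)

```text
clock: 6.2
position: [0.5745, 0.0127, 0.1175]
tool_rot: [3.137, -0.003, -0.217]
force: [0.6, -23.7, 5.2]
grip_width: 0.0168
finger_force: 80.6
```

```bash
python3 chk.py
```

```text
vise tcp [[ 0.0096 -0.005   0.1175]] yaw [ 3.1374e+00 -2.6000e-03 -2.1720e-01] F vise [-22.0, -8.7, 5.2] M [-6.18 -0.01  0.15] q [-0.22  0.59  0.12  1.84 -0.1   0.72 -1.83] w 0.0168 clk 6.2
```

play_rows(
  motion=[
    [0,0,0.01,0,0,0.05,-0.8],
    [0,0,0.02,0,0,0.1,-0.8],
    [0,0,0.02,0,0,0.14,-0.8],
    [0,0,0.02,0,0,0.18,-0.8],
    [0,0,0.02,0,0,0.18,-0.8],
  ],
)

```text
clock: 6.7
position: [0.5743, 0.0125, 0.1172]
tool_rot: [3.138, -0.003, -0.393]
force: [0.2, -25.0, 4.7]
grip_width: 0.0165
finger_force: 80.9
```

```bash
python3 chk.py
```

```text
vise tcp [[ 0.0093 -0.0049  0.1172]] yaw [ 3.1375 -0.0032 -0.3933] F vise [-23.4, -8.8, 4.7] M [-6.36  0.12  0.36] q [-0.25  0.6   0.17  1.84 -0.14  0.72 -1.97] w 0.0165 clk 6.7
```

play_rows(
  motion=[
    [0,0,0,0,0,0.04,-0.8],
    [0,0,0,0,0,0.08,-0.8],
    [0,0,0,0,0,0.11,-0.8],
    [0,0,0,0,0,0.11,-0.8],
    [0,0,0,0,0,0.11,-0.8],
  ],
)

```text
clock: 7.2
position: [0.5739, 0.0133, 0.1171]
tool_rot: [3.138, -0.002, -0.501]
force: [-1.6, -21.4, 4.5]
grip_width: 0.0168
finger_force: 84.1
```

```bash
python3 chk.py
```

```text
vise tcp [[ 0.0099 -0.0043  0.1171]] yaw [ 3.1381e+00 -2.5000e-03 -5.0070e-01] F vise [-20.6, -5.9, 4.5] M [-5.37  0.61  0.81] q [-0.27  0.6   0.2   1.84 -0.17  0.72 -2.05] w 0.0168 clk 7.2
```

The tool stalls about 0.1 rad past the stop with 0.8 N m, so the bolt is snug. Release and look.

play_rows(
  motion=[
    [0,0,0,0,0,0,0.1],
    [0,0,0,0,0,0,0.1],
    [0,0,0,0,0,0,0.1],
    [0,0,-2,0,0,-0.1,0.1],
    [0,0,-5,0,0,-0.14,0.1],
  ],
)

```text
clock: 7.7
position: [0.5731, 0.0175, 0.1661]
tool_rot: [3.14, 0.002, -0.355]
force: [0.8, 0.6, 0.9]
grip_width: 0.0469
finger_force: 0.0
```

play_rows(
  motion=[
    [0,0,-3,0,0,0,0.1],
    [-2,0,-5,0,0,0,0.1],
    [-4,0,-5,0,0,0,0.1],
    [-4,0,-5,0,0,0,0.1],
    [-4,0,-5,0,0,0,-1],
  ],
)

```text
clock: 8.2
position: [0.5367, 0.0316, 0.2169]
tool_rot: [-3.141, -0.001, -0.358]
force: [0.4, 0.6, 0.1]
grip_width: 0.0338
finger_force: 0.0
```

```bash
cat > lv.py <<'E'
from go import *
from vf import vframe
import sys
q=[0.56647,0.00549,1.2155]
def look(n,crop=None):
    p,d,ci=grab('wrist'); X=cloud(d,ci); np.savez(n+'.npz',p=p,X=X)
    save(n,p)
    P=X.reshape(-1,3);P=P[np.isfinite(P).all(1)]; W=vframe(P,q)
    j=W[(abs(W[:,2]-.062)<.004)&(abs(W[:,1])<.06)&(W[:,0]>-.07)&(W[:,0]<.06)]
    if len(j): print('jaw x',np.percentile(j[:,0],[1,99]).round(4),'y',np.percentile(j[:,1],[1,99]).round(4),'z',np.median(j[:,2]))
    W=W[(np.abs(W[:,0]-.01)<.045)&(W[:,1]>-.1)&(W[:,1]<.03)]
    for a in np.arange(.07,.165,.012):
        w=W[(W[:,2]>a)&(W[:,2]<a+.012)]
        if len(w)>5: print(a.round(3),len(w),w.mean(0).round(4),[np.round(x,1) for x in cv2.minAreaRect((w[:,:2]*1000).astype(np.float32))])
look(sys.argv[1])
import runpy; runpy.run_path('chk.py')
E
python3 lv.py w3
```

```text
jaw x [-0.0119  0.0279] y [-0.0539  0.0435] z 0.06294779702100059
0.07 93 [ 0.0086 -0.0108  0.0767] [array([ 7.6, -4.6]), array([21.6, 23.8]), np.float64(78.7)]
0.082 365 [ 0.0098 -0.005   0.09  ] [array([ 7.7, -4.8]), array([16.8, 32. ]), np.float64(89.8)]
0.094 19 [ 0.0093 -0.0055  0.0943] [array([ 7.8, -4.2]), array([15.1, 27.8]), np.float64(85.1)]
0.142 30 [ 0.0062 -0.0163  0.1534] [array([  7.6, -14. ]), array([17.8,  8.2]), np.float64(0.5)]
0.154 399 [ 0.0079 -0.0141  0.1559] [array([  7.9, -14.1]), array([ 8.2, 17.1]), np.float64(89.9)]
vise tcp [[0.0139 0.0367 0.2167]] yaw [-3.1413e+00 -4.0000e-04 -3.5890e-01] F vise [0.2, -0.8, -0.9] M [ 0.    0.02 -0.02] q [-0.31  0.41  0.19  1.85 -0.1   0.89 -2.01] w 0.0261 clk 8.25
```

View pics/w3.png

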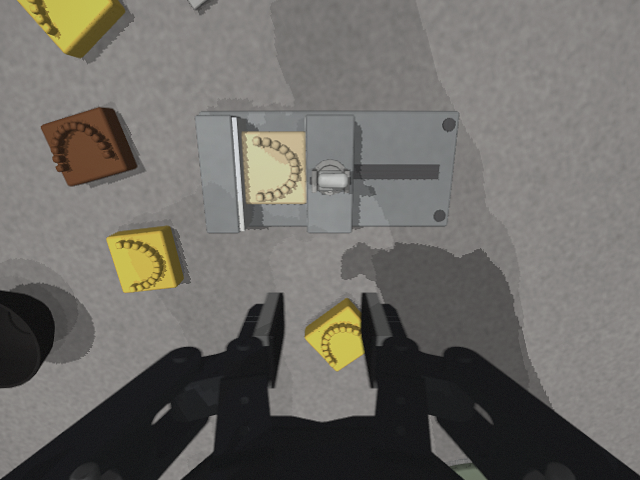

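Model seated flat between both jaws (px ~274,168), lever square to the vice (minAreaRect ~90°, so bolt snug) and standing with ≈0.13 rad tilt at px (332,177). Now I go behind it with shut fingers and fold it.

play_rows(
  motion=[
    [0,0.5,2,0,0,0,-1],
    [0,0.5,5,0,0,0,-1],
    [0.5,0.5,7.5,0,0,0,-1],
    [1,0.5,8.2,0,0,0,-1],
    [1.5,0.5,8.2,0,0,0,-1],
  ],
)

```text
clock: 8.75
position: [0.5489, 0.0208, 0.1339]
tool_rot: [3.141, 0.001, -0.36]
force: [-0.4, -0.6, 0.1]
grip_width: -0.0
finger_force: 0.0
```

```bash
python3 chk.py
```

```text
vise tcp [[0.0082 0.0218 0.1339]] yaw [ 3.1405e+00  1.5000e-03 -3.5960e-01] F vise [-0.7, 0.1, 0.1] M [-0.02  0.03  0.01] q [-0.27  0.54  0.17  1.89 -0.13  0.72 -1.96] w -0.0 clk 8.75
```

play_rows(
  motion=[
    [1.6,0,0,0,0,0,-1],
    [2.4,0,0,0,0,0,-1],
    [3.1,0,0.2,0,0,0,-1],
    [3.8,0,0.5,0,0,0,-1],
    [4.5,0,0.9,0,0,0,-1],
  ],
)

```text
clock: 9.25
position: [0.5914, 0.0055, 0.1268]
tool_rot: [-3.141, -0.0, -0.359]
force: [-4.6, 1.4, 4.6]
grip_width: -0.0001
finger_force: 3.4
```

```bash
python3 chk.py
```

```text
vise tcp [[ 0.0087 -0.0234  0.1268]] yaw [-3.1409e+00 -5.0000e-04 -3.5930e-01] F vise [-0.3, 4.8, 4.6] M [ 0.36  1.04 -0.01] q [-0.22  0.6   0.16  1.79 -0.13  0.76 -1.92] w -0.0001 clk 9.25
```

play_rows(
  motion=[
    [0.6,0,0.6,0,0,0,-1],
    [1.1,0,1.2,0,0,0,-1],
    [1.5,0,1.8,0,0,0,-1],
    [1.8,0,2.5,0,0,0,-1],
    [2.0,0,3.2,0,0,0,-1],
  ],
)

```text
clock: 9.75
position: [0.6118, -0.0021, 0.0954]
tool_rot: [-3.14, -0.004, -0.36]
force: [2.3, -0.9, 8.2]
grip_width: 0.0
finger_force: 3.8
```

play_rows(
  motion=[
    [0.1,0,0.4,0,0,0,-1],
    [0.1,0,0.7,0,0,0,-1],
    [0.1,0,0.9,0,0,0,-1],
    [0.1,0,1.0,0,0,0,-1],
    [0.1,0,1.0,0,0,0,-1],
  ],
)

```text
clock: 10.25
position: [0.6134, -0.0026, 0.0866]
tool_rot: [-3.14, -0.006, -0.36]
force: [1.2, -1.8, 22.3]
grip_width: 0.0001
finger_force: 11.0
```

```bash
python3 chk.py
```

```text
vise tcp [[ 0.0088 -0.0468  0.0866]] yaw [-3.1396 -0.0058 -0.3599] F vise [-1.2, -1.7, 22.3] M [-0.45 -0.21 -0.03] q [-0.19  0.69  0.15  1.75 -0.15  0.71 -1.9 ] w 0.0001 clk 10.25
```

play_rows(
  motion=[
    [0,0,0.05,0,0,0,-1],
    [0,0,0.1,0,0,0,-1],
    [0,0,0.1,0,0,0,-1],
    [0,0,0.1,0,0,0,-1],
    [0,0,0.1,0,0,0,-1],
  ],
)

```text
clock: 10.75
position: [0.6137, -0.0026, 0.0861]
tool_rot: [-3.139, -0.006, -0.36]
force: [-0.2, -2.2, 27.8]
grip_width: -0.0002
finger_force: 13.6
```

play_rows(
  motion=[
    [0,0,-3,0,0,0,-1],
    [-2,0,-7,0,0,0,-1],
    [-5,0,-11,0,0,0,-1],
    [-8,0,-14,0,0,0,-1],
    [-8,0,-14,0,0,0,-1],
  ],
)

```text
clock: 11.25
position: [0.5353, 0.0274, 0.2276]
tool_rot: [-3.138, -0.005, -0.358]
force: [3.1, 0.2, -0.5]
grip_width: 0.0003
finger_force: 0.0
```

```bash
python3 lv.py w4
python3 - <<'E'
from vf import *
X=np.load('w4.npz')['X'];P=X.reshape(-1,3);P=P[np.isfinite(P).all(1)]
W=vframe(P,[0.56647,0.00549,1.2155])
w=W[(W[:,0]>0)&(W[:,0]<.02)&(W[:,2]>.075)&(W[:,2]<.11)]
for y in np.arange(-.085,.02,.01):
    s=w[(w[:,1]>y)&(w[:,1]<y+.01)]
    if len(s): print(y.round(3),len(s),np.median(s[:,2]).round(4),np.median(s[:,0]).round(4))
E
```

```text
jaw x [-0.012  0.028] y [-0.0536  0.0444] z 0.06293077938776165
0.07 33 [ 0.0069 -0.0056  0.0775] [array([ 8. , -3.5]), array([19.3, 26.4]), np.float64(89.4)]
0.082 2688 [ 0.0076 -0.0348  0.0897] [array([  7.3, -36.2]), array([80.1, 31.7]), np.float64(89.6)]
0.094 19 [ 0.0084 -0.0046  0.0943] [array([ 8.1, -4.5]), array([27.2, 11.8]), np.float64(1.6)]
vise tcp [[0.0095 0.0359 0.2258]] yaw [-3.1386 -0.004  -0.3583] F vise [1.1, -0.4, -0.6] M [-0.04 -0.01  0.05] q [-0.31  0.39  0.19  1.85 -0.09  0.9  -2.  ] w -0.0002 clk 11.3
-0.085 25 0.0883 0.0094
-0.075 304 0.0895 0.0083
-0.065 307 0.0894 0.0087
-0.055 308 0.0893 0.0083
-0.045 286 0.0893 0.0083
-0.035 297 0.0894 0.0087
-0.025 260 0.0893 0.0079
-0.015 330 0.091 0.0096
-0.005 221 0.0919 0.0104
0.005 9 0.0767 0.0079
```

View pics/w4.png

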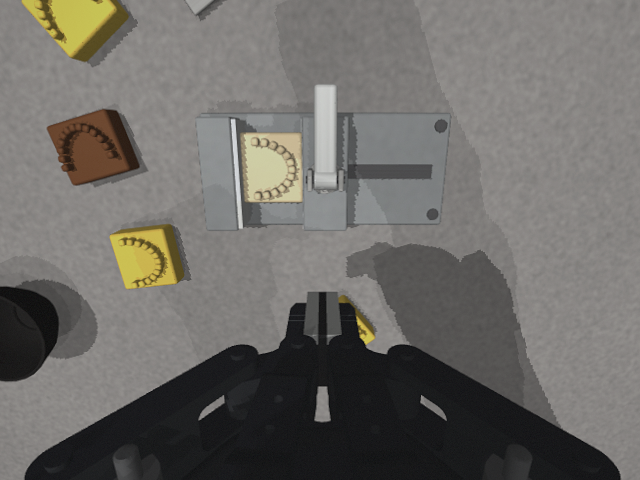

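The lever is level (top 89.3–89.5 mm along its whole length, px ~325,130) and square to the vice. The jaw has not moved and the model is clamped (px ~273,167).

```bash
python3 -c "
from workcell import bot
print(bot.job_done())"
```

```text
the job is handed in; nothing more can be done
None
```

The job is handed in: the model is clamped flat between both jaws, the bolt was screwed to its stop with the lever up, and the lever was then folded level; the bowl, jar and spatula were not touched.

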